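# Vacuum check of a filter holder

## Robot

A 6-joint arm with a two-finger parallel gripper is mounted at the origin on a cart in front of the work surface, level with it; the furniture and walls round the work are solid. World frame = base frame: x ahead of the robot, y to its left, z up, the work surface at z = 0. Lengths are in m, angles in rad, forces in N, time in s.
With the tool pointing down it reaches from about 0.375 to 0.9 m from the base axis. Payload 3.1 kg.
Tool frame: the origin (TCP) lies where the fingers leave the gripper's body, on its centre line; the fingertips stand 70 mm ahead of it and the grasp point (between the pads) lies 51 mm ahead of it; z points along the fingers, y is the line along which they close (so a half turn about z gives the same grasp; the last joint's range is limited). The gripper opens to 87 mm and grips with 3 to 60 N. Pads are 19 mm wide; open, the fingers measure 117 mm over their backs; the gripper's body (75 mm by 190 mm) begins 51 mm behind the grasp point.
Start: joints at [0.957, 0.527, 1.433, -0, 1.181, -0.178], TCP at [0.264, 0.567, 0.292] pointing down, gripper open.
Joint ranges: [-3.08, 3.08], [-0.75, 2.2], [0.22, 2.44], [-1.43, 4.57], [0, 2.65], [-2.85, 2.85]. Speed limits (rad/s): [2.79, 2.79, 3.14, 3.14, 3.14, 3.14].

## Interface

Orientations are given as a unit quaternion [x, y, z, w].
In Python, from rig import robot gives the robot as it stands.
- The arm moves only by the tool send_rows, never from a script. Its argument "deltas" is text: rows parted by semicolons, each of 7 numbers parted by spaces: the shift along the tool's x, y, z in mm, then the turn, a rotation vector about the tool's x, y, z in degrees, then the opening, from 0 (shut) to 1 (fully open). A call has 1 to 10 rows; each row shifts and turns the commanded pose from where the row before left it, along the tool's axes as they then stand; what a row does not reach is not made up. A row lasts 1/8 s, in which the tool goes at most 62.5 mm and 10.7 degrees, less where a joint would pass 70% of its speed; a pose out of reach is approached as far as the arm can. A call is refused whole if a number of a shift passes 62.5 or a number of a turn 10.7, either way. A call with a gripper value outside its range is refused whole. The fingers move at their own pace and stop on an object; "newtons" is the grip in N (left out, the last holds). Time passes only in rows, so rows that do not move let the fingers close. It gives the time, the measured TCP pose, the force, the opening and the grip force at its end, in the units of the state.
- robot.get_obs(): the state, without advancing time (a new reading comes with each control period).
- robot.camera(name): name is "side" or "top"; returns a dict with "image" (400x640x3 uint8, red, green, blue), "depth" (400x640 float32, m along the optical axis (not along the pixel's ray), 0 where there is no reading), "fovy" (degrees; the focal length in pixels is half the picture's height over the tangent of half this angle, whatever the lens; pixels are square), "cx", "cy" (the principal point, pixels), "rvec" (rotation vector, rad) and "tvec" (3), from world to camera coordinates, as OpenCV has them. Camera axes: x right, y down, z forward; pixel columns grow to the right and rows downward; lengths in m; the calibration is good to about 2 mm. A picture is of the moment at which its call begins.
- robot.hand_in(): hands the job in; it is judged then, once.
Trained networks look in the newest picture that a camera, given by its name, has taken for a name from the list of things; names that differ only in an ending like _2 or _b are one class to them, and where a whole thing is asked for, a point or a joint stands for the part that bears it (a point fixed in the world has none). Each returns a list of dicts, best first, with "p" (0 to 1); they miss things now and then, are a little off and sometimes report something else, mostly with a low value. They report only what shows in the picture. A call takes as long as a camera call. They do not tell look-alikes from the thing itself.
- robot.find_in(camera, thing): "box" ([left, top, right, bottom] in pixels, round what is visible of it).
- robot.cut_out(camera, thing): "region" (400x640 bool, what is visible of it) and "box" ([left, top, right, bottom] in pixels, round what is visible of it).
The state is a dict: "time": time; "q": joint angles; "joint_velocities": joint speeds; "joint_torque": joint torques, N m; "position": TCP position; "tool_rot": TCP orientation; "ft_force": force on the tool from outside, world axes, zero at the start; "moment": the same for the moment, N m; "grip_width": finger opening in m; "grip_force": force on a finger pad.
Only numpy, scipy, OpenCV 4.12 (cv2) and the standard library are available. Lean on these libraries where they do the work, as an engineer would, in place of code of your own. Each camera call takes 0.05 s, during which the arm holds its last target. There are 200 camera calls.

## Task

Do the dry vacuum check of the filter holder: seat the blanking disc that fits flat in the recess of the steel holder, stand the steel funnel upright on top of it inside the raised rim, and let both go. Then pull the spring-return syringe plunger out until its black piston lies under the rubber ring on the barrel, and keep hold of it there: the job finishes with the gripper still holding the plunger at the mark. Leave the smaller blanking disc, the beaker and the vials alone.

Things in the scene. Friction and masses are not known exactly. Their poses are not given: they have to be found in the camera images.
- stand: Fixed stand: plate (own x -75 to +110 mm, y -85 to +115, top 13 mm up) with the steel filter holder (axis at x -5, y +60) and a clear syringe, 36 mm wide, along x at y -55, its axis 50 mm up. Origin on the bench. Own x points from the plunger handle to the hose end (roughly away from the robot), y left, z up. The barrel's front cap, 43 mm wide, ends at x -62.
- seat (a point): Centre of the floor of the filter holder's recess, 46 mm above the bench. The recess is round, 5 mm deep, 53 mm in diameter at the floor, flaring to 57 mm; above it is a wider step, 65 mm in diameter, inside a raised rim that flares to 71 mm inner diameter (77 mm outside) and ends 15 mm above this point. Axes as the stand's.
- blank: The blanking disc that fits: loose round steel disc, 50 mm in diameter, 6 mm thick, lower edge chamfered, about 110 g; on its middle a 9 mm stem with a round gripping head, 16 mm in diameter, from 30 to 48 mm above the underside. Origin: centre of the underside, z up the stem. Seated, its underside lies on the recess floor and its top face stands 1 mm above the step.
- small_blank: A blanking disc for another holder, same shape and stem but only 34 mm in diameter: stays where it is.
- funnel: Loose open steel funnel: a tube 48 mm in outer diameter on a foot flange 60 mm in diameter and 8 mm thick (lower edge chamfered), 62 mm tall in all, about 250 g. Open all through (39 mm or more), so it passes over the blank's stem. Origin: centre of its underside, z up; starts upright. In place its underside rests on the blank's top face, 52 mm above the bench.
- plunger (a joint): How far the syringe plunger is drawn out, m: 0 is fully in, where it starts; 0.075 is the end stop. It slides along the stand's -x. A spring draws it back in: about 4 N at 0, rising 1.6 N per 10 mm (13 N at 55 mm); let go, it returns to 0.
- rod_grip (a point): Grip point on the axis of the plunger's bare white rod (12 mm in diameter), 50 mm above the bench; moves with the plunger. 28 mm from it along the stand's -x begins an upright round thumb disc, 40 mm in diameter, 6 mm thick; with the plunger fully in, the barrel's cap ends 25 mm from it along +x.
- piston (a point): Centre of the plunger's black piston, 8 mm thick and 34 mm in diameter, seen inside the clear barrel; on the syringe's axis. It moves with the plunger, along the stand's -x when drawn out.
- mark_ring: Black rubber ring round the outside of the clear barrel, 43 mm in outer diameter and 4 mm wide, fixed: the mark. Origin: its centre, on the syringe's axis, 30 to 55 mm from the resting piston towards the handle. Axes as the stand's.
- beaker: Clear empty beaker, 62 mm wide, 70 mm tall, origin under its middle: stays where it is.
- vial_a: Small capped vial, 22 mm wide, 54 mm tall, origin under its middle: stays where it is.
- vial_b: Another such vial: stays where it is.
Not all that is in view belongs to the job. What is shaped like the blank but red is not meant.

How it is judged:
By the outcome, as a careful person would: the job done as asked, in the order asked, and still so for the second after the job is handed in, while the arm keeps its last pose, push and grip.
It also fails if it takes over 72 s, if anything falls off the work surface, if the arm or the gripper's body presses on something with over 40 N, if the wrist force passes 120 N, or if a joint passes its speed limit or range.

## Working session

There is one attempt and no reset: what is moved stays moved. The work goes in short steps, Python scripts to look and compute and a tool call to move; the robot and the scene stay as the last step left them, time stands still between calls to the robot, and variables do not carry over. Pictures are saved under pics/ and viewed, at most 10 in all, crops included, and the job is handed in when it is done.

Besides the shell and the picture viewer there is one more tool, called in YAML: its name, and indented under it one key for each argument. send_rows: Moves the arm, as the interface text tells. Its arguments: {"type":"object","properties":{"deltas":{"type":"string"},"newtons":{"type":"number"}},"required":["deltas"]}

```bash
mkdir -p pics
cat > h.py <<'E'
import numpy as np,cv2
from scipy.spatial.transform import Rotation as R
from rig import robot
def cam(n):
    c=robot.camera(n); c['f']=200/np.tan(np.radians(c['fovy'])/2)
    c['R']=R.from_rotvec(np.array(c['rvec']).ravel()).as_matrix(); c['t']=np.array(c['tvec']).ravel(); return c
def cloud(c):
    v,u=np.mgrid[:400,:640]; d=c['depth']
    P=np.stack([(u-c['cx'])/c['f']*d,(v-c['cy'])/c['f']*d,d],-1)
    W=(P-c['t'])@c['R']; W[d<=0]=np.nan; return W
def proj(c,p):
    q=c['R']@np.array(p)+c['t']; return c['f']*q[0]/q[2]+c['cx'],c['f']*q[1]/q[2]+c['cy']
def save(c,n): cv2.imwrite('pics/'+n,c['image'][:,:,::-1])
E
python3 - <<'E'
from h import *
o=robot.get_obs();print(o['time'],o['position'],o['tool_rot'],o['grip_width'])
for n in('side','top'):
    c=cam(n);save(c,n+'0.png');W=cloud(c);print(n,-c['R'].T@c['t'],c['R'][2],c['fovy'],c['cx'],c['cy'])
    for t in('stand','blank','funnel','plunger','piston','mark_ring','beaker','vial_a'):
        for r in robot.cut_out(n,t)[:3]:
            P=W[r['region']];P=P[~np.isnan(P[:,0])]
            print(t,round(r['p'],2),r['box'],len(P),np.round(np.percentile(P,[3,50,97],axis=0),3).tolist() if len(P) else '')
E
```

```text
0.0 [0.26345415 0.56610043 0.29129387] [ 2.16178746e-01  9.76353203e-01 -1.00106935e-03 -4.12328395e-04] 0.0872157622330376
side [0.49724187 0.98022585 0.78310718] [ 0.0726366  -0.75523946 -0.65141176] 44.29889468607066 318.2212433595088 206.52553787977644
stand 0.64 [270.5, 127.8, 358.9, 192.0] 4164 [[0.516, -0.18, 0.002], [0.612, -0.075, 0.014], [0.71, 0.015, 0.066]]
blank 0.95 [288.9, 262.0, 315.0, 291.8] 413 [[0.576, 0.293, 0.002], [0.596, 0.315, 0.006], [0.617, 0.334, 0.047]]
blank 0.77 [288.8, 298.8, 313.9, 332.7] 527 [[0.569, 0.393, -0.001], [0.59, 0.416, 0.006], [0.612, 0.434, 0.047]]
blank 0.55 [298.6, 228.3, 321.9, 251.9] 358 [[0.576, 0.182, 0.001], [0.597, 0.208, 0.006], [0.619, 0.226, 0.047]]
funnel 0.88 [347.1, 229.9, 372.9, 265.7] 849 [[0.455, 0.204, -0.0], [0.481, 0.242, 0.034], [0.506, 0.255, 0.062]]
piston 0.68 [340.8, 128.3, 361.3, 140.1] 134 [[0.488, -0.271, -0.002], [0.505, -0.17, 0.053], [0.543, -0.16, 0.066]]
beaker 0.94 [227.5, 250.1, 259.4, 290.9] 1096 [[0.693, 0.288, 0.004], [0.72, 0.325, 0.042], [0.747, 0.345, 0.069]]
vial_a 0.56 [255.6, 229.6, 265.6, 250.7]
[... 1122 characters left out ...]
64, 0.069]]
piston 0.77 [451.2, 202.5, 469.6, 234.2] 231 [[0.49, -0.19, 0.0], [0.511, -0.173, 0.055], [0.546, -0.161, 0.069]]
mark_ring 0.61 [456.1, 166.0, 455.6, 166.7] 4 [[0.628, -0.163, 0.068], [0.628, -0.159, 0.069], [0.628, -0.156, 0.071]]
beaker 0.63 [211.7, 99.3, 244.5, 133.7] 840 [[0.692, 0.289, 0.001], [0.726, 0.324, 0.03], [0.748, 0.344, 0.071]]
beaker 0.3 [448.8, 204.5, 468.5, 236.2] 227 [[0.49, -0.189, 0.039], [0.51, -0.172, 0.055], [0.546, -0.161, 0.07]]
vial_a 0.63 [267.3, 124.0, 276.8, 138.8] 112 [[0.689, 0.213, 0.01], [0.697, 0.221, 0.041], [0.707, 0.231, 0.056]]
vial_a 0.48 [254.7, 109.9, 267.3, 122.1] 127 [[0.721, 0.236, 0.007], [0.728, 0.244, 0.041], [0.738, 0.255, 0.056]]
```

Run:
```python
import cv2
a=cv2.imread('pics/top0.png')[90:260,160:490];cv2.imwrite('pics/topc.png',cv2.resize(a,(790,407),interpolation=cv2.INTER_CUBIC))
a=cv2.imread('pics/side0.png')[100:345,200:400];cv2.imwrite('pics/sidec.png',cv2.resize(a,(490,600),interpolation=cv2.INTER_CUBIC))
```

```text
(no output)
```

View pics/topc.png

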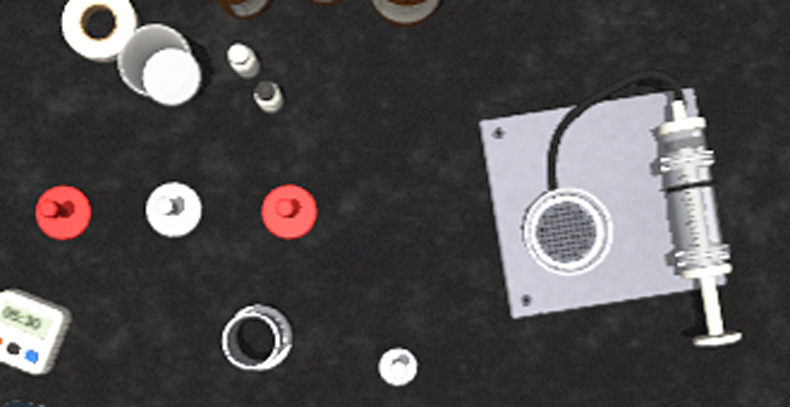

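View pics/sidec.png

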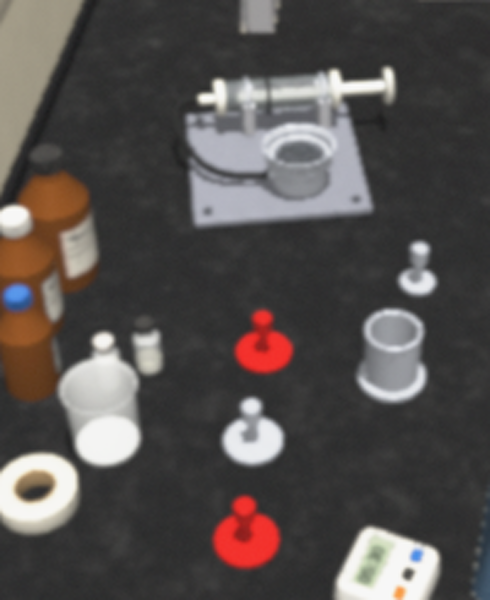

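The fitting blank is the white disc at top crop (173,208), between two red look-alikes. The funnel is at (257,338), the small blank at (398,366) and the holder at (566,231). The syringe runs from (685,110) to (715,340), with its ring near (690,187). Next I measure these.

```bash
cat >> h.py <<'E'
from scipy.optimize import least_squares
def circ(P):
    r=least_squares(lambda s:np.hypot(P[:,0]-s[0],P[:,1]-s[1])-s[2],[*P[:,:2].mean(0),.03],loss='soft_l1',f_scale=.002).x
    return np.round(r,4)
def box(W,x,y,z):
    m=(abs(W[...,0]-x[0])<x[1])&(abs(W[...,1]-y[0])<y[1])&(W[...,2]>z[0])&(W[...,2]<z[1]); return m
E
python3 - <<'E'
from h import *
for n in('top','side'):
    c=cam(n);W=cloud(c);print(n)
    m=box(W,(.61,.12),(-.085,.12),(.009,.017))
    if n=='top':
        r=cv2.minAreaRect(W[m][:,:2].astype(np.float32)*1000);print('plate',r)
    P=W[box(W,(.595,.05),(-.05,.06),(.057,.066))];print('rim',len(P),circ(P),P[:,2].mean(),P.min(0),P.max(0))
    P=W[box(W,(.596,.04),(.309,.04),(.003,.012))];print('blank disc',len(P),P.min(0),P.max(0))
    P=W[box(W,(.596,.04),(.309,.04),(.04,.055))];print('head',len(P),P.mean(0),P.min(0),P.max(0))
    P=W[box(W,(.481,.04),(.228,.04),(.055,.067))];print('fun',len(P),circ(P),P.min(0),P.max(0))
    P=W[box(W,(.481,.04),(.228,.05),(.003,.014))];print('flange',len(P),P.min(0),P.max(0))
    P=W[box(W,(.465,.05),(.11,.05),(.003,.06))];print('small',len(P),P.min(0),P.max(0))
    P=W[box(W,(.57,.12),(-.17,.04),(.03,.08))]
    for x in np.arange(.46,.69,.012):
        Q=P[abs(P[:,0]-x)<.006]
        if len(Q):print(round(x,3),len(Q),np.round([Q[:,1].min(),Q[:,1].max(),Q[:,1].mean(),Q[:,2].max()],3))
    # synth crop
    x,y=proj(c,(.6,-.165,.05));x,y=int(x),int(y)
    a=c['image'][y-45:y+55,x-55:x+55] if n=='side' else c['image'][y-60:y+70,x-30:x+30]
    cv2.imwrite(f'pics/syr_{n}.png',cv2.resize(a,None,fx=4.5,fy=4.5,interpolation=cv2.INTER_CUBIC)[:,:,::-1]);print('crop org',x,y)
a=cv2.imread('pics/syr_top.png');b=cv2.imread('pics/syr_side.png')
o=np.zeros((600,800,3),np.uint8);o[:min(600,a.shape[0]),:a.shape[1]]=a[:600];b=b[:,:800-a.shape[1]];o[:b.shape[0],a.shape[1]:a.shape[1]+b.shape[1]]=b
cv2.imwrite('pics/syr.png',o)
E
```

```text
top
plate ((613.9761962890625, -84.62252044677734), (184.97276306152344, 199.97584533691406), 10.63970947265625)
rim 234 [ 0.5834 -0.0447  0.0356] 0.06006830001981141 [ 0.54617747 -0.0815966   0.05701144] [ 0.62143421 -0.00785642  0.06457265]
blank disc 359 [0.55605075 0.27055876 0.00302007] [0.63390342 0.34885751 0.01084049]
head 50 [0.59611849 0.30904198 0.04732359] [0.58891405 0.30180737 0.04050515] [0.60381334 0.31718885 0.05112499]
fun 118 [0.481  0.2269 0.0228] [0.45751957 0.2042225  0.05564459] [0.50528084 0.25042263 0.06490236]
flange 170 [0.44238346 0.18089399 0.00300721] [0.51788165 0.27790903 0.01353929]
small 220 [0.41675481 0.06355327 0.00301137] [0.51258533 0.15838241 0.05068504]
0.484 7 [-0.167 -0.16  -0.163  0.064]
0.496 82 [-0.196 -0.158 -0.176  0.071]
0.508 33 [-0.18  -0.17  -0.175  0.058]
0.52 37 [-0.178 -0.167 -0.173  0.058]
0.532 37 [-0.176 -0.165 -0.17   0.057]
0.544 56 [-0.175 -0.147 -0.162  0.071]
0.556 123 [-0.186 -0.143 -0.161  0.074]
0.568 120 [-0.188 -0.142 -0.161  0.073]
0.58 110 [-0.185 -0.143 -0.159  0.069]
0.592 109 [-0.178 -0.141 -0.156  0.071]
0.604 
[... 936 characters left out ...]
4 -0.16  -0.162  0.063]
0.496 52 [-0.198 -0.158 -0.172  0.071]
0.508 21 [-0.179 -0.169 -0.173  0.058]
0.52 16 [-0.177 -0.166 -0.171  0.057]
0.532 22 [-0.174 -0.162 -0.168  0.059]
0.544 32 [-0.17  -0.143 -0.158  0.068]
0.556 77 [-0.176 -0.141 -0.153  0.071]
0.568 68 [-0.176 -0.139 -0.151  0.072]
0.58 61 [-0.165 -0.14  -0.151  0.069]
0.592 58 [-0.169 -0.14  -0.15   0.069]
0.604 64 [-0.172 -0.138 -0.147  0.071]
0.616 54 [-0.162 -0.135 -0.145  0.069]
0.628 70 [-0.166 -0.131 -0.141  0.07 ]
0.64 52 [-0.163 -0.13  -0.14   0.069]
0.652 52 [-0.153 -0.13  -0.138  0.072]
0.664 47 [-0.155 -0.13  -0.138  0.069]
0.676 34 [-0.156 -0.131 -0.138  0.07 ]
0.688 11 [-0.148 -0.137 -0.141  0.069]
crop org 319 136
```

View pics/syr.png

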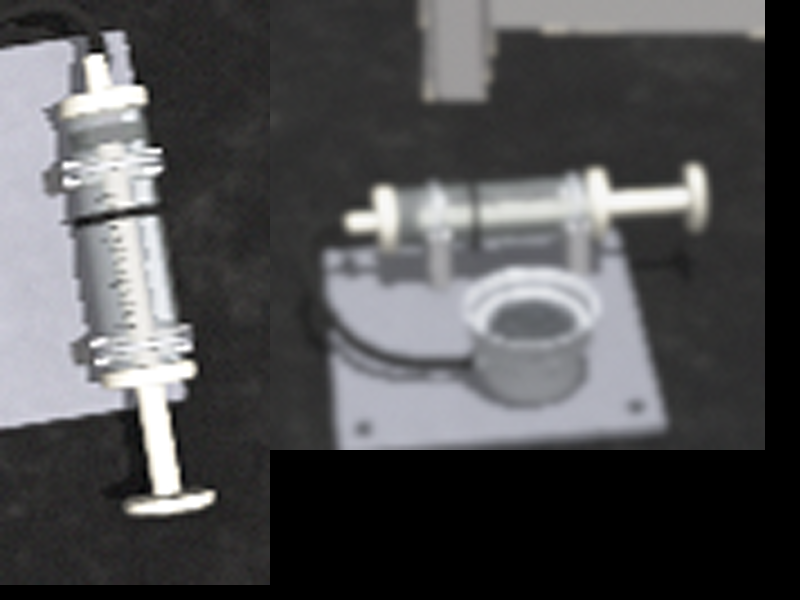

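The dark piston sits at the hose end, at crop (105,128), and the ring is at (115,213). The stand yaw is 10.64°. The plate fit puts the seat at (0.5836, -0.0445), which agrees with the fitted rim. First I align the tool's axes with the stand.

send_rows:
  deltas: "0 0 0 0 0 -8.9 1;0 0 0 0 0 -8.9 1;0 0 0 0 0 -8.9 1;0 0 0 0 0 -8.9 1;0 0 0 0 0 0 1"
  newtons: 30

```text
time: 1.62
position: [0.2638, 0.5666, 0.2922]
tool_rot: [-0.092, 0.996, -0.0, -0.0]
ft_force: [-0.1, -0.4, 0.2]
grip_width: 0.0872
grip_force: 0.0
```

```bash
cat >> h.py <<'E'
def go(p,yaw=10.64):
    "tool-frame shift (mm) and turn (deg) from the current pose to TCP point p with tool x along stand -x, pointing down"
    o=robot.get_obs();Rt=R.from_quat(o['tool_rot']);d=np.array(p)-o['position']
    G=R.from_euler('z',yaw,degrees=True)*R.from_matrix(np.diag([-1,1,-1.]))
    print('t',round(o['time'],2),'pos',np.round(o['position'],4),'shift',np.round(1000*Rt.inv().apply(d),1),'turn',np.round(np.degrees((Rt.inv()*G).as_rotvec()),2),'q',np.round(o['q'],2),'w',round(o['grip_width'],4),'F',np.round(o['ft_force'],1))
E
python3 - <<'E'
from h import *
go((.596,.310,.2))
c=cam('top');W=cloud(c)
# axis pixel line of the syringe: intensity along the axis at height z=.068
ce=np.array([.61398,-.08462]);a=np.radians(10.64);ex=np.array([np.cos(a),np.sin(a)]);ey=np.array([-ex[1],ex[0]])
g=cv2.cvtColor(c['image'],cv2.COLOR_RGB2GRAY).astype(np.float32)
for lab,ly,z in(('ring top',0,.0715),('piston left',9,.06),('piston left',13,.06)):
    out=[]
    for sx in range(-70,100,2):
        p=ce+ex*(sx-17.5)/1000+ey*(-55+ly-15)/1000
        u,v=proj(c,(*p,z));out.append(f'{sx}:{int(cv2.getRectSubPix(g,(1,1),(u,v))[0,0])}')
    print(lab,' '.join(out))
E
```

```text
t 1.62 pos [0.2638 0.5666 0.2922] shift [-279.7 -312.9   92.2] turn [-0.   -0.   -0.11] q [ 0.96  0.53  1.43 -0.    1.18 -0.8 ] w 0.0872 F [-0.1 -0.4  0.2]
ring top -70:233 -68:238 -66:241 -64:235 -62:244 -60:255 -58:255 -56:253 -54:237 -52:218 -50:220 -48:209 -46:182 -44:242 -42:197 -40:227 -38:217 -36:215 -34:217 -32:212 -30:215 -28:212 -26:211 -24:214 -22:215 -20:212 -18:214 -16:213 -14:212 -12:214 -10:216 -8:213 -6:215 -4:216 -2:213 0:214 2:216 4:216 6:215 8:217 10:215 12:212 14:166 16:33 18:74 20:223 22:218 24:213 26:214 28:215 30:214 32:218 34:227 36:229 38:240 40:237 42:224 44:223 46:218 48:195 50:153 52:141 54:143 56:145 58:165 60:195 62:191 64:199 66:251 68:254 70:255 72:255 74:240 76:228 78:222 80:209 82:191 84:184 86:153 88:116 90:102 92:80 94:85 96:95 98:99
piston left -70:112 -68:122 -66:129 -64:143 -62:230 -60:255 -58:254 -56:248 -54:203 -52:178 -50:199 -48:211 -46:214 -44:219 -42:187 -40:209 -38:188 -36:171 -34:148 -32:177 -30:163 -28:168 -26:179 -24:157 -22:172 -20:166 -18:176 -16:157 -14:138 -12:163 -10:166 -8:166 -6:170 -4:170 -2:180 0:172 2:157 4:177 6:166 8:183 10
[... 238 characters left out ...]
02 80:97 82:96 84:98 86:103 88:106 90:106 92:101 94:109 96:117 98:114
piston left -70:108 -68:114 -66:119 -64:135 -62:199 -60:252 -58:250 -56:231 -54:185 -52:159 -50:167 -48:199 -46:165 -44:217 -42:160 -40:207 -38:159 -36:160 -34:146 -32:159 -30:163 -28:163 -26:163 -24:162 -22:162 -20:163 -18:163 -16:153 -14:148 -12:162 -10:162 -8:162 -6:162 -4:161 -2:162 0:162 2:162 4:163 6:146 8:159 10:164 12:157 14:102 16:50 18:69 20:132 22:168 24:158 26:153 28:164 30:162 32:158 34:202 36:205 38:184 40:219 42:191 44:181 46:168 48:144 50:119 52:114 54:115 56:112 58:131 60:159 62:165 64:165 66:190 68:252 70:247 72:245 74:227 76:113 78:101 80:105 82:107 84:114 86:121 88:129 90:161 92:195 94:198 96:196 98:191
```

Ring at own x 16.6 and piston at about 54, so the draw is about 37 mm. I go above the blank now.

send_rows:
  deltas: "-40 -44.7 5 0 0 0 1;-40 -44.7 13 0 0 0 1;-40 -44.7 13 0 0 0 1;-40 -44.7 13 0 0 0 1;-40 -44.7 13 0 0 0 1;-40 -44.7 13 0 0 0 1;-40 -44.7 13 0 0 0 1;0 0 0 0 0 0 1;0 0 0 0 0 0 1"

```text
time: 2.8
position: [0.5964, 0.3105, 0.2089]
tool_rot: [-0.091, 0.996, 0.0, -0.001]
ft_force: [-0.1, 0.4, 0.0]
grip_width: 0.0869
grip_force: 0.0
```

Run:
```python
from h import *
go((.5963,.3105,.09))
```

```text
t 2.8 pos [0.5964 0.3105 0.2089] shift [-1.000e-01 -1.000e-01  1.189e+02] turn [ 0.02 -0.08 -0.14] q [ 0.31  0.68  1.38  0.    1.08 -1.44] w 0.0869 F [-0.1  0.4  0. ]
```

send_rows:
  deltas: "0 0 30 0 0 0 1;0 0 30 0 0 0 1;0 0 30 0 0 0 1;0 0 29 0 0 0 1;0 0 0 0 0 0 0;0 0 0 0 0 0 0;0 0 0 0 0 0 0;0 0 0 0 0 0 0;0 0 0 0 0 0 0;0 0 0 0 0 0 0"
  newtons: 30

```text
time: 4.05
position: [0.5968, 0.3106, 0.0905]
tool_rot: [-0.093, 0.996, 0.0, 0.0]
ft_force: [0.0, 0.2, 0.5]
grip_width: 0.035
grip_force: 0.0
```

send_rows:
  deltas: "0 0 0 0 0 0 0;0 0 -10 0 0 0 0;0 0 -30 0 0 0 0;0 0 -40 0 0 0 0;0 0 -40 0 0 0 0;0 0 0 0 0 0 0;0 0 0 0 0 0 0"

```text
time: 4.92
position: [0.596, 0.3105, 0.2097]
tool_rot: [-0.093, 0.996, -0.0, -0.001]
ft_force: [-0.2, 0.1, -2.4]
grip_width: 0.0151
grip_force: 30.0
```

Run:
```python
from h import *
go((.5836,-.0445,.21))
c=cam('side');save(c,'lift.png')
W=cloud(c);p=robot.get_obs()['position']
m=box(W,(p[0],.04),(p[1],.05),(p[2]-.12,p[2]-.075))
P=W[m];print(len(P),P.min(0),P.max(0),circ(P[P[:,2]<p[2]-.08]))
```

```text
t 4.92 pos [0.596  0.3105 0.2097] shift [ 7.770e+01 -3.466e+02 -1.000e-01] turn [-0.01 -0.08 -0.01] q [ 0.31  0.68  1.38  0.    1.08 -1.44] w 0.0151 F [-0.2  0.1 -2.4]
291 [0.57286782 0.30095785 0.11204471] [0.62143023 0.33761211 0.12762706] [0.5959 0.3198 0.015 ]
```

Run:
```python
from h import *
for n in('side','top'):
    c=cam(n);W=cloud(c);p=robot.get_obs()['position']
    m=box(W,(p[0],.04),(p[1],.05),(p[2]-.12,p[2]-.06));P=W[m];r=np.hypot(P[:,0]-p[0],P[:,1]-p[1])
    print(n,len(P),P.min(0),P.max(0),np.histogram(P[:,2]-p[2],12))
    if n=='side':
        x,y=map(int,proj(c,(p[0],p[1],.15)));cv2.imwrite('pics/lc.png',cv2.resize(c['image'][y-40:y+50,x-50:x+50,::-1],None,fx=6,fy=6,interpolation=cv2.INTER_CUBIC))
        d=P[(P[:,2]<p[2]-.075)];A=np.c_[d[:,:2]-p[:2],np.ones(len(d))];print('plane',np.linalg.lstsq(A,d[:,2]-p[2],rcond=None)[0])
        def f(z): return proj(c,(p[0],p[1],z))
```

```text
side 292 [0.57271012 0.29950138 0.1104836 ] [0.62047587 0.33869185 0.14149638] (array([ 14,  88, 162,  14,   3,   6,   1,   0,   0,   0,   0,   4]), array([-0.09791759, -0.09533319, -0.09274879, -0.09016439, -0.08757999,
       -0.08499559, -0.0824112 , -0.0798268 , -0.0772424 , -0.074658  ,
       -0.0720736 , -0.0694892 , -0.0669048 ]))
plane [-0.00468101 -0.04699146 -0.09171034]Traceback (most recent call last):
  File "<stdin>", line 5, in <module>
    return umr_minimum(a, axis, None, out, keepdims, initial, where)
ValueError: zero-size array to reduction operation minimum which has no identity
```

View pics/lc.png

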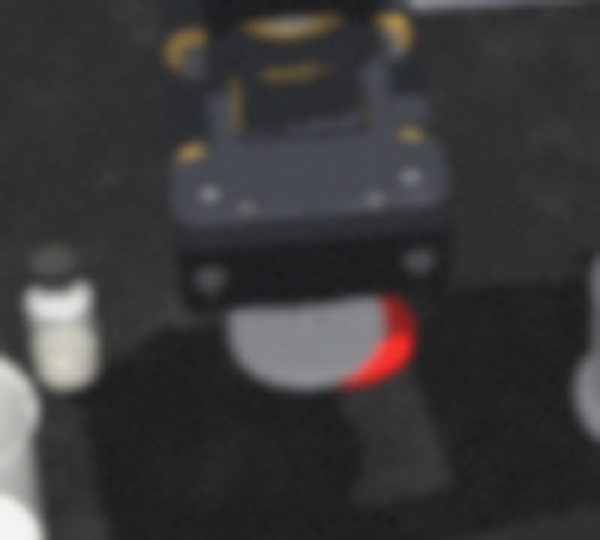

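The picture shows the blank held in the gripper at about (310,330) in the crop, close to level. It slipped, so its underside is about 98 mm below the TCP. The red disc is on the bench behind it. I carry the blank to the seat.

send_rows:
  deltas: "5 -20 0 0 0 0 0;10 -40 0 0 0 0 0;10.7 -46 0 0 0 0 0;10.7 -46 0 0 0 0 0;10.7 -46 0 0 0 0 0;10.7 -46 0 0 0 0 0;10.7 -46 0 0 0 0 0;6.2 -40 0 0 0 0 0;3 -16.6 0 0 0 0 0;0 0 0 0 0 0 0"
  newtons: 40

```text
time: 6.32
position: [0.5838, -0.0454, 0.2099]
tool_rot: [-0.091, 0.996, 0.0, -0.0]
ft_force: [-0.2, -0.4, -1.2]
grip_width: 0.0149
grip_force: 40.0
```

Run:
```python
from h import *
go((.5836,-.0445,.146))
for n in('side','top'):
    c=cam(n);W=cloud(c);p=robot.get_obs()['position']
    m=box(W,(p[0],.04),(p[1],.05),(p[2]-.12,p[2]-.06));P=W[m]
    if len(P)>20:
        print(n,len(P),P.min(0),P.max(0),np.median(P,0)-p)
        d=P[(P[:,2]<p[2]-.075)];A=np.c_[d[:,:2]-p[:2],np.ones(len(d))];print('plane',np.linalg.lstsq(A,d[:,2]-p[2],rcond=None)[0],'lo edge',circ(P))
```

```text
t 6.33 pos [ 0.5838 -0.0454  0.2099] shift [ 0.   0.9 63.9] turn [ 0.04 -0.04 -0.16] q [-0.27  0.58  1.61  0.    0.95 -2.02] w 0.0149 F [-0.2 -0.4 -1.2]
side 232 [ 0.55985942 -0.06651955  0.11114054] [ 0.60749135 -0.01667508  0.14966143] [-0.00062963  0.00873357 -0.09210173]
plane [ 0.00428679 -0.02666044 -0.09220389] lo edge [ 0.5842 -0.0436  0.0176]
```

send_rows:
  deltas: "0 0.9 25 0 0 0 0;0 0 25 0 0 0 0;0 0 8 0 0 0 0;0 0 4 0 0 0 0;0 0 0 0 0 0 0"

```text
time: 7.05
position: [0.5845, -0.043, 0.1487]
tool_rot: [-0.093, 0.996, -0.0, 0.0]
ft_force: [-0.5, 1.3, -1.7]
grip_width: 0.0145
grip_force: 40.0
```

send_rows:
  deltas: "0 0 2 0 0 0 0;0 0 0 0 0 0 0"

```text
time: 7.3
position: [0.5845, -0.0437, 0.1469]
tool_rot: [-0.093, 0.996, -0.0, 0.001]
ft_force: [0.1, -0.6, -0.3]
grip_width: 0.0147
grip_force: 40.0
```

send_rows:
  deltas: "0 0 1.5 0 0 0 0;0 0 0 0 0 0 0"

```text
time: 7.55
position: [0.5842, -0.0437, 0.1449]
tool_rot: [-0.093, 0.996, -0.0, 0.0]
ft_force: [1.0, -1.7, 2.5]
grip_width: 0.0148
grip_force: 40.0
```

send_rows:
  deltas: "0.5 -0.7 1 0 0 0 0;0 0 0 0 0 0 0"

```text
time: 7.8
position: [0.584, -0.0445, 0.144]
tool_rot: [-0.093, 0.996, -0.0, 0.0]
ft_force: [-1.1, -1.1, 2.0]
grip_width: 0.0145
grip_force: 40.0
```

send_rows:
  deltas: "0 0 1 0 0 0 0;0 0 0 0 0 0 0"

```text
time: 8.05
position: [0.5841, -0.0446, 0.1438]
tool_rot: [-0.093, 0.996, -0.001, 0.001]
ft_force: [-1.3, -2.4, 7.9]
grip_width: 0.0148
grip_force: 40.0
```

Run:
```python
from h import *
go((.5836,-.0445,.144))
```

```text
t 8.05 pos [ 0.5841 -0.0446  0.1438] shift [ 0.5  0.2 -0.2] turn [-0.06  0.06  0.  ] q [-0.27  0.68  1.65 -0.    0.81 -2.02] w 0.0148 F [-1.3 -2.4  7.9]
```

send_rows:
  deltas: "0 0 0 0 0 0 0.5;0 0 0 0 0 0 0.5;0 0 0 0 0 0 0.5;0 0 -10 0 0 0 0.5;0 0 -30 0 0 0 1;0 0 -30 0 0 0 1;0 0 0 0 0 0 1"

```text
time: 8.93
position: [0.5854, -0.0444, 0.2156]
tool_rot: [-0.093, 0.996, -0.001, 0.003]
ft_force: [-1.1, -0.2, -0.1]
grip_width: 0.0657
grip_force: 0.0
```

send_rows:
  deltas: "0 60 0 0 0 0 1;0 60 0 0 0 0 1;0 0 0 0 0 0 1"

```text
time: 9.3
position: [0.5593, 0.0776, 0.2117]
tool_rot: [-0.095, 0.995, 0.001, -0.002]
ft_force: [-0.2, -0.2, 0.7]
grip_width: 0.0859
grip_force: 0.0
```

Run:
```python
from h import *
go((.4812,.2276,.21))
I=[]
for n in('side','top'):
    c=cam(n);W=cloud(c)
    P=W[box(W,(.5836,.009),(-.0445,.012),(.075,.105))];print(n,'head',len(P),P.mean(0) if len(P) else'',P[:,2].max() if len(P) else '')
    v=W[...,:2]-[.5836,-.0445];r=np.hypot(v[...,0],v[...,1]);m=(r<.024)&(r>.012)&(W[...,2]<.065)&(W[...,2]>.03);P=W[m]
    A=np.c_[P[:,:2]-[.5836,-.0445],np.ones(len(P))];print('plane',len(P),np.linalg.lstsq(A,P[:,2],rcond=None)[0])
    x,y=map(int,proj(c,(.5836,-.0445,.06)));I.append(cv2.resize(c['image'][y-33:y+33,x-33:x+33,::-1],None,fx=6,fy=6,interpolation=cv2.INTER_CUBIC))
cv2.imwrite('pics/seat.png',np.hstack(I))
```

```text
t 9.3 pos [0.5593 0.0776 0.2117] shift [ 48.1 162.1   2.1] turn [ 0.1  -0.2   0.31] q [-0.06  0.55  1.66  0.    0.93 -1.82] w 0.0859 F [-0.2 -0.2  0.7]
side head 0  
plane 58 [0.02974627 0.01803747 0.05108221]
top head 0  
plane 0 [0. 0. 0.]
```

View pics/seat.png

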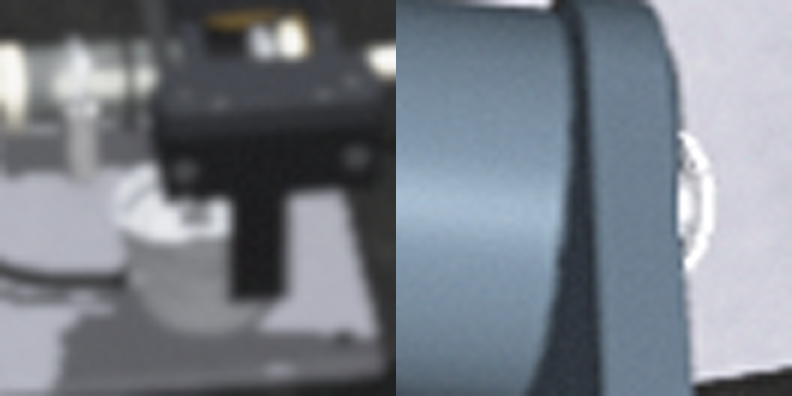

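The arm still hides the seat. I move above the funnel and look again.

send_rows:
  deltas: "12 40 0 0 0 0.3 1;12 40.5 0 0 0 0 1;12 40.5 0 0 0 0 1;12 40.5 0 0 0 0 1;0 0 0 0 0 0 1;0 0 0 0 0 0 1"

```text
time: 10.15
position: [0.4863, 0.2227, 0.2126]
tool_rot: [-0.089, 0.996, -0.0, 0.0]
ft_force: [0.7, -1.1, 1.1]
grip_width: 0.0869
grip_force: 0.0
```

Run:
```python
from h import *
go((.4812,.2276,.093))
I=[]
for n in('side','top'):
    c=cam(n);W=cloud(c)
    P=W[box(W,(.5836,.012),(-.0445,.015),(.08,.105))];print(n,'head',len(P),P.mean(0) if len(P) else'',P[:,2].max() if len(P) else '')
    v=W[...,:2]-[.5836,-.0445];r=np.hypot(v[...,0],v[...,1]);m=(r<.024)&(r>.011)&(W[...,2]<.065)&(W[...,2]>.03);P=W[m]
    A=np.c_[P[:,:2]-[.5836,-.0445],np.ones(len(P))];print('plane',len(P),np.linalg.lstsq(A,P[:,2],rcond=None)[0])
    x,y=map(int,proj(c,(.5836,-.0445,.06)));I.append(cv2.resize(c['image'][y-33:y+33,x-33:x+33,::-1],None,fx=6,fy=6,interpolation=cv2.INTER_CUBIC))
cv2.imwrite('pics/seat2.png',np.hstack(I))
```

```text
t 10.15 pos [0.4863 0.2227 0.2126] shift [  4.3   5.8 119.6] turn [-0.03  0.04 -0.37] q [ 0.22  0.52  1.74 -0.    0.89 -1.53] w 0.0869 F [ 0.7 -1.1  1.1]
side head 44 [ 0.58366478 -0.03924915  0.08882563] 0.09783998528149784
plane 105 [0.01802551 0.00046034 0.05139214]
top head 56 [ 0.58417952 -0.0424237   0.09261412] 0.0979930775359427
plane 299 [ 2.65821577e-03 -9.70556782e-05  5.17030136e-02]
```

View pics/seat2.png

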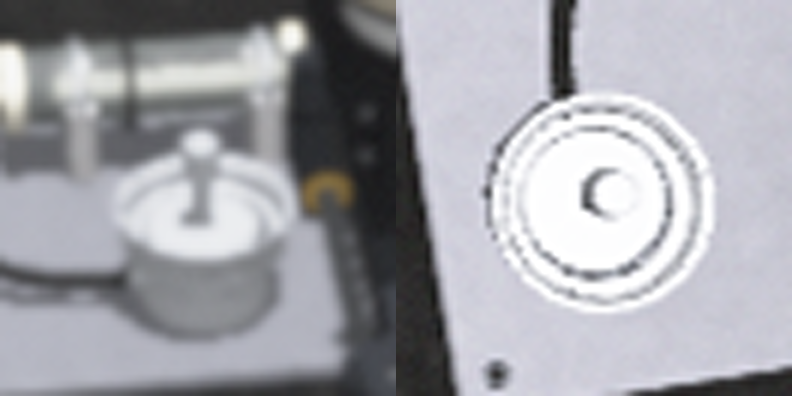

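The blank is seated flat: the head is centred, and its top face fits a level plane at 51.7 mm. Now the funnel.

send_rows:
  deltas: "4.3 5.8 0 0 0 -0.4 1;0 0 30 0 0 0 1;0 0 30 0 0 0 1;0 0 30 0 0 0 1;0 0 29.6 0 0 0 1;0 0 0 0 0 0 1;0 0 0 0 0 0 0;0 0 0 0 0 0 0;0 0 0 0 0 0 0;0 0 0 0 0 0 0"
  newtons: 45

```text
time: 11.5
position: [0.4802, 0.2289, 0.0938]
tool_rot: [-0.094, 0.996, 0.0, 0.001]
ft_force: [0.4, -3.7, 1.2]
grip_width: 0.055
grip_force: 1.8
```

send_rows:
  deltas: "0 0 0 0 0 0 0;0 0 0 0 0 0 0;0 0 0 0 0 0 0;0 0 0 0 0 0 0"

```text
time: 12.0
position: [0.4802, 0.2287, 0.0936]
tool_rot: [-0.094, 0.996, -0.0, 0.0]
ft_force: [-0.3, -2.0, 5.7]
grip_width: 0.047
grip_force: 45.0
```

send_rows:
  deltas: "0 0 -10 0 0 0 0;0 0 -30 0 0 0 0;0 0 -45 0 0 0 0;0 0 -45 0 0 0 0;0 0 -10 0 0 0 0;0 0 0 0 0 0 0;0 0 0 0 0 0 0"

```text
time: 12.88
position: [0.4787, 0.2286, 0.2313]
tool_rot: [-0.093, 0.996, -0.0, -0.002]
ft_force: [-0.8, -0.8, -3.1]
grip_width: 0.0474
grip_force: 45.0
```

Run:
```python
from h import *
go((.5836,-.0445,.2336))
c=cam('side');W=cloud(c);p=robot.get_obs()['position']
P=W[box(W,(p[0],.045),(p[1],.05),(p[2]-.105,p[2]-.072))];print(len(P),P.min(0)-p,P.max(0)-p,np.histogram(P[:,2]-p[2],8))
Q=P[P[:,2]<p[2]-.086];print(len(Q),np.percentile(Q[:,0],[2,98])-p[0])
```

```text
t 12.88 pos [0.4787 0.2286 0.2313] shift [ -52.2 -287.8   -2.5] turn [-0.01 -0.25  0.08] q [ 0.23  0.49  1.73  0.    0.93 -1.52] w 0.0474 F [-0.8 -0.8 -3.1]
269 [-0.02920921 -0.0137006  -0.09402028] [ 0.02877827  0.03283143 -0.07241609] (array([15, 36, 75, 73, 22, 23, 13, 12]), array([-0.09402028, -0.09131975, -0.08861923, -0.08591871, -0.08321818,
       -0.08051766, -0.07781714, -0.07511661, -0.07241609]))
123 [-0.0271758   0.02854678]
```

send_rows:
  deltas: "-3.5 -20 0 0 0 0 0;-8 -44 0 0 0 0 0;-8 -44 0 0 0 0 0;-8 -44 0 0 0 0 0;-8 -44 0 0 0 0 0;-8 -44 0 0 0 0 0;-6 -33 0 0 0 0 0;-2.7 -14.8 0 0 0 0 0;0 0 0 0 0 0 0;0 0 0 0 0 0 0"

```text
time: 14.18
position: [0.5838, -0.0427, 0.2325]
tool_rot: [-0.094, 0.996, 0.001, -0.001]
ft_force: [0.2, -0.4, -4.1]
grip_width: 0.0469
grip_force: 45.0
```

Run:
```python
from h import *
go((.5836,-.0445,.149))
c=cam('side');W=cloud(c);p=robot.get_obs()['position']
P=W[box(W,(p[0],.045),(p[1],.05),(p[2]-.105,p[2]-.072))]
Q=P[P[:,2]<p[2]-.085];print(len(Q),np.percentile(Q[:,0],[2,98]),Q[:,0].min(),Q[:,0].max(),Q[:,1].max(),Q[:,2].min()-p[2],circ(Q))
```

```text
t 14.18 pos [ 0.5838 -0.0427  0.2325] shift [ 0.4 -1.9 83.5] turn [ 0.1  -0.12  0.14] q [-0.26  0.55  1.59  0.    1.   -2.02] w 0.0469 F [ 0.2 -0.4 -4.1]
120 [0.55504287 0.61203077] 0.5546039194590429 0.6131047049195882 -0.00952441019494565 -0.09514988764595558 [ 0.5838 -0.0404  0.0274]
```

send_rows:
  deltas: "0.3 -1.9 25 0 0 0 0;0 0 30 0 0 0 0;0 0 20 0 0 0 0;0 0 6 0 0 0 0;0 0 0 0 0 0 0"

```text
time: 14.85
position: [0.5849, -0.0454, 0.1523]
tool_rot: [-0.094, 0.996, 0.0, -0.0]
ft_force: [0.8, -0.2, -3.2]
grip_width: 0.0472
grip_force: 45.0
```

send_rows:
  deltas: "0 0 2 0 0 0 0;0 0 0 0 0 0 0"

```text
time: 15.1
position: [0.5852, -0.0461, 0.1509]
tool_rot: [-0.094, 0.996, -0.0, 0.001]
ft_force: [-0.4, 0.4, -2.9]
grip_width: 0.047
grip_force: 45.0
```

send_rows:
  deltas: "0 0 2 0 0 0 0;0 0 0 0 0 0 0"

```text
time: 15.35
position: [0.5849, -0.0462, 0.1482]
tool_rot: [-0.093, 0.996, -0.0, -0.0]
ft_force: [0.2, 0.2, -3.1]
grip_width: 0.0474
grip_force: 45.0
```

send_rows:
  deltas: "1 1.8 0 0 0 0 0;0 0 1.5 0 0 0 0;0 0 0 0 0 0 0"

```text
time: 15.72
position: [0.5835, -0.0445, 0.1465]
tool_rot: [-0.094, 0.996, 0.0, -0.0]
ft_force: [-0.3, 0.3, -2.8]
grip_width: 0.0473
grip_force: 45.0
```

send_rows:
  deltas: "0 0 1.2 0 0 0 0;0 0 0 0 0 0 0"

```text
time: 15.98
position: [0.5837, -0.0446, 0.1457]
tool_rot: [-0.094, 0.996, -0.0, 0.0]
ft_force: [-0.7, 0.4, -0.0]
grip_width: 0.0474
grip_force: 45.0
```

send_rows:
  deltas: "0 0 1 0 0 0 0;0 0 0 0 0 0 0"

```text
time: 16.23
position: [0.5837, -0.0446, 0.1456]
tool_rot: [-0.094, 0.996, -0.0, 0.0]
ft_force: [-2.5, 1.1, 4.8]
grip_width: 0.0476
grip_force: 45.0
```

send_rows:
  deltas: "0 0 0 0 0 0 1;0 0 0 0 0 0 1;0 0 0 0 0 0 1;0 0 0 0 0 0 1;0 0 -20 0 0 0 1;0 0 -35 0 0 0 1;0 0 -35 0 0 0 1;0 0 0 0 0 0 1"

```text
time: 17.23
position: [0.5853, -0.0449, 0.2372]
tool_rot: [-0.094, 0.996, -0.001, 0.003]
ft_force: [0.3, -0.7, -1.1]
grip_width: 0.0868
grip_force: 0.0
```

send_rows:
  deltas: "40 -35 0 0 0 0 1;40 -37 0 0 0 0 1;2 -37 0 0 0 0 1;0 0 0 0 0 0 1;0 0 0 0 0 0 1"

```text
time: 17.85
position: [0.5226, -0.1662, 0.2334]
tool_rot: [-0.093, 0.996, 0.001, -0.001]
ft_force: [0.1, 0.7, 0.3]
grip_width: 0.0872
grip_force: 0.0
```

Run:
```python
from h import *
go((.5242,-.1727,.101))
for n in('side','top'):
    c=cam(n);W=cloud(c)
    P=W[box(W,(.5836,.035),(-.0445,.035),(.105,.122))];print(n,len(P),circ(P) if len(P)>5 else '',P[:,2].mean(),P.min(0),P.max(0))
    if len(P)>20:
        A=np.c_[P[:,:2]-[.5836,-.0445],np.ones(len(P))];print('plane',np.linalg.lstsq(A,P[:,2],rcond=None)[0])
```

```text
t 17.85 pos [ 0.5226 -0.1662  0.2334] shift [ -0.6  -6.9 132.4] turn [ 0.12 -0.11  0.06] q [-0.51  0.5   1.68  0.    0.96 -2.27] w 0.0872 F [0.1 0.7 0.3]
side 128 [ 0.5839 -0.0413  0.0229] 0.11035989081458361 [ 0.56001404 -0.0697477   0.10504286] [ 0.60777157 -0.01618362  0.11592299]
plane [0.00014862 0.01025155 0.11033076]
top 144 [ 0.5836 -0.0423  0.0228] 0.11270163585904475 [ 0.55930129 -0.06715867  0.10509505] [ 0.60814139 -0.01803874  0.11708308]
plane [-0.01033982  0.02644641  0.11270502]
```

The funnel stands upright in place, with its top at about 113 mm. I go down on the rod.

send_rows:
  deltas: "-0.6 -6.9 10 0 0 0 0.6;0 0 35 0 0 0 0.6;0 0 35 0 0 0 0.6;0 0 20 0 0 0 0.6;0 0 0 0 0 0 0.6"
  newtons: 60

```text
time: 18.58
position: [0.5243, -0.1727, 0.1324]
tool_rot: [-0.094, 0.996, 0.001, -0.002]
ft_force: [-0.7, 1.1, 0.7]
grip_width: 0.0534
grip_force: 0.0
```

Run:
```python
from h import *
go((.5242,-.1727,.101))
```

```text
t 18.57 pos [ 0.5243 -0.1727  0.1324] shift [-0.  -0.1 31.4] turn [ 0.16 -0.2   0.14] q [-0.52  0.67  1.74 -0.    0.74 -2.28] w 0.0534 F [-0.7  1.1  0.7]
```

send_rows:
  deltas: "0 0 16 0 0 0 0.6;0 0 15 0 0 0 0.6;0 0 0 0 0 0 0;0 0 0 0 0 0 0;0 0 0 0 0 0 0;0 0 0 0 0 0 0;0 0 0 0 0 0 0;0 0 0 0 0 0 0"

```text
time: 19.58
position: [0.5256, -0.1746, 0.1038]
tool_rot: [-0.094, 0.996, -0.001, 0.001]
ft_force: [-1.5, -3.9, 0.4]
grip_width: 0.0105
grip_force: 60.0
```

send_rows:
  deltas: "0 0 0 0 0 0 0;5 0 0 0 0 0 0;10 0 0 0 0 0 0;10 0 0 0 0 0 0;6 0 0 0 0 0 0;0 0 0 0 0 0 0;0 0 0 0 0 0 0"

```text
time: 20.45
position: [0.4979, -0.1798, 0.1039]
tool_rot: [-0.093, 0.996, -0.001, 0.004]
ft_force: [8.9, 1.3, -2.5]
grip_width: 0.0105
grip_force: 60.0
```

```bash
cat > m.py <<'E'
from h import *
go((.5242,-.1727,.101))
ce=np.array([.61398,-.08462]);a=np.radians(10.64);ex=np.array([np.cos(a),np.sin(a)]);ey=np.array([-ex[1],ex[0]])
p=robot.get_obs()['position'];print('grip own x',(p[:2]-ce)@ex*1000+17.5)
I=[]
for n in('top','side'):
    c=cam(n);g=cv2.cvtColor(c['image'],cv2.COLOR_RGB2GRAY).astype(np.float32)
    for ly,z in((0,.0715),(9,.06),(13,.056)):
        out=[]
        for sx in range(-10,66,2):
            q=ce+ex*(sx-17.5)/1000+ey*(-55+ly-15)/1000;u,v=proj(c,(*q,z));out.append(f'{sx}:{int(cv2.getRectSubPix(g,(1,1),(u,v))[0,0])}')
        print(n,ly,' '.join(out))
    q=ce+ex*-.01+ey*-.07;x,y=map(int,proj(c,(*q,.06)));I.append(cv2.resize(c['image'][y-45:y+45,x-40:x+40,::-1],(400,450),interpolation=cv2.INTER_CUBIC))
cv2.imwrite('pics/pull.png',np.hstack(I))
E
python3 m.py
```

```text
t 20.45 pos [ 0.4979 -0.1798  0.1039] shift [-27.2   2.2   3.1] turn [-0.2   0.42 -0.02] q [-0.56  0.7   1.82  0.    0.62 -2.32] w 0.0105 F [ 8.9  1.3 -2.5]
grip own x -114.20775942297516
top 0 -10:224 -8:223 -6:226 -4:226 -2:224 0:223 2:225 4:225 6:226 8:227 10:226 12:223 14:178 16:34 18:79 20:237 22:170 24:153 26:152 28:153 30:171 32:211 34:234 36:237 38:245 40:243 42:234 44:220 46:201 48:203 50:203 52:204 54:203 56:202 58:203 60:203 62:203 64:213
top 9 -10:178 -8:176 -6:181 -4:183 -2:194 0:183 2:166 4:187 6:177 8:193 10:195 12:178 14:155 16:56 18:58 20:152 22:160 24:128 26:116 28:126 30:145 32:175 34:211 36:228 38:226 40:241 42:212 44:227 46:190 48:191 50:191 52:191 54:191 56:191 58:190 60:189 62:188 64:193
top 13 -10:167 -8:167 -6:168 -4:168 -2:166 0:166 2:166 4:167 6:164 8:167 10:169 12:162 14:117 16:54 18:61 20:123 22:146 24:118 26:120 28:119 30:124 32:157 34:204 36:213 38:205 40:216 42:209 44:189 46:171 48:168 50:169 52:168 54:169 56:168 58:169 60:168 62:170 64:166
side 0 -10:99 -8:99 -6:99 -4:100 -2:100 0:102 2:101 4:102 6:103 8:104 10:103 12:100 14:95 16:85 18:81 20:82 22:90 24:98 26:102 28:102 30:103 32:106 34:113 36:126 38:146 40:158 42:158 44:145 46:127 48:115 50:108 52:104 54:103 56:103 58:104 60:103 62:111 64:134
side 9 -10:218 -8:221 -6:221 -4:221 -2:219 0:217 2:214 4:210 6:208 8:208 10:209 12:202 14:182 16:160 18:145 20:163 22:173 24:174 26:161 28:153 30:149 32:152 34:164 36:186 38:205 40:219 42:218 44:209 46:196 48:181 50:168 52:160 54:156 56:155 58:155 60:157 62:167 64:193
side 13 -10:182 -8:180 -6:178 -4:177 -2:180 0:186 2:196 4:205 6:213 8:219 10:219 12:209 14:188 16:158 18:144 20:153 22:164 24:164 26:150 28:139 30:134 32:137 34:150 36:165 38:182 40:198 42:202 44:196 46:184 48:167 50:153 52:143 54:138 56:136 58:136 60:137 62:143 64:171
```

View pics/pull.png

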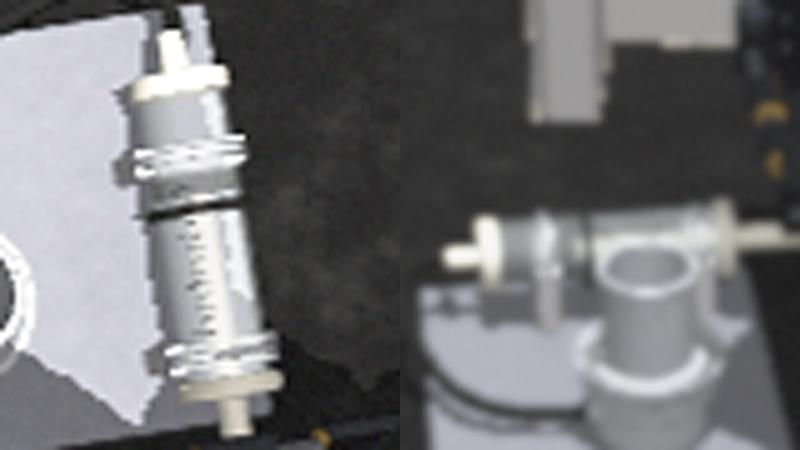

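The piston band is now at own x of about 26, just on the hose side of the ring at 16.6. The funnel stands upright in the holder. I draw 10 mm more.

send_rows:
  deltas: "5 0 0 0 0 0 0;5 0 0 0 0 0 0;0 0 0 0 0 0 0;0 0 0 0 0 0 0"

```text
time: 21.05
position: [0.4885, -0.1816, 0.1039]
tool_rot: [-0.092, 0.996, -0.002, 0.004]
ft_force: [9.2, 1.0, -4.0]
grip_width: 0.0102
grip_force: 60.0
```

```bash
python3 m.py | grep -v side
```

```text
t 21.05 pos [ 0.4885 -0.1816  0.1039] shift [-36.7   2.2   3.1] turn [-0.22  0.46 -0.03] q [-0.57  0.69  1.84  0.    0.6  -2.33] w 0.0102 F [ 9.2  1.  -4. ]
grip own x -123.76806673116099
top 0 -10:225 -8:223 -6:225 -4:227 -2:225 0:224 2:225 4:225 6:226 8:227 10:225 12:210 14:130 16:40 18:60 20:158 22:202 24:206 26:204 28:204 30:201 32:214 34:233 36:237 38:245 40:244 42:234 44:220 46:202 48:204 50:204 52:203 54:203 56:204 58:204 60:203 62:204 64:214
top 9 -10:177 -8:178 -6:181 -4:182 -2:194 0:183 2:167 4:187 6:179 8:193 10:194 12:153 14:133 16:55 18:52 20:115 22:178 24:182 26:162 28:178 30:188 32:189 34:210 36:228 38:226 40:240 42:213 44:227 46:189 48:191 50:191 52:189 54:189 56:190 58:189 60:189 62:188 64:195
top 13 -10:167 -8:169 -6:167 -4:166 -2:170 0:166 2:166 4:167 6:164 8:167 10:170 12:152 14:102 16:57 18:54 20:98 22:156 24:171 26:167 28:167 30:165 32:162 34:203 36:212 38:204 40:216 42:210 44:190 46:172 48:169 50:169 52:169 54:168 56:171 58:171 60:168 62:169 64:167
```

send_rows:
  deltas: "0.5 0 0 0 0 0 0;0 0 0 0 0 0 0;0 0 0 0 0 0 0;0 0 0 0 0 0 0;0 0 0 0 0 0 0;0 0 0 0 0 0 0;0 0 0 0 0 0 0;0 0 0 0 0 0 0"

```text
time: 22.15
position: [0.4882, -0.1817, 0.1039]
tool_rot: [-0.092, 0.996, -0.002, 0.004]
ft_force: [9.7, 1.3, -3.3]
grip_width: 0.0107
grip_force: 60.0
```

```bash
python3 m.py | grep -v side | cut -c1-330; python3 -c "
from h import *
c=cam('top');W=cloud(c)
P=W[box(W,(.5836,.035),(-.0445,.035),(.109,.122))];print(circ(P),P[:,2].mean())
P=W[box(W,(.5836,.045),(-.0445,.045),(.056,.066))];print('rim',circ(P))"
```

```text
t 22.15 pos [ 0.4882 -0.1817  0.1039] shift [-37.    2.2   3.2] turn [-0.23  0.48 -0.03] q [-0.57  0.69  1.84  0.01  0.6  -2.33] w 0.0107 F [ 9.7  1.3 -3.3]
grip own x -124.04378752759524
top 0 -10:224 -8:223 -6:225 -4:226 -2:224 0:223 2:225 4:225 6:225 8:227 10:224 12:203 14:133 16:40 18:58 20:161 22:206 24:205 26:204 28:204 30:199 32:214 34:233 36:237 38:246 40:243 42:234 44:220 46:201 48:203 50:203 52:204 54:204 56:203 58:204 60:203 62:203 64:213
top 9 -10:178 -8:177 -6:181 -4:181 -2:193 0:183 2:167 4:187 6:178 8:194 10:193 12:153 14:132 16:55 18:51 20:121 22:181 24:182 26:164 28:179 30:188 32:189 34:210 36:228 38:225 40:240 42:211 44:227 46:189 48:190 50:191 52:190 54:191 56:189 58:189 60:189 62:189 64:194
top 13 -10:166 -8:168 -6:168 -4:168 -2:167 0:165 2:166 4:168 6:164 8:167 10:168 12:146 14:96 16:55 18:53 20:103 22:162 24:172 26:165 28:166 30:166 32:161 34:202 36:213 38:205 40:216 42:211 44:190 46:170 48:167 50:169 52:169 54:169 56:169 58:170 60:167 62:169 64:166
[ 0.5837 -0.0424  0.0228] 0.1129642720837129
rim [ 0.5843 -0.0472  0.0333]
```

```bash
python3 -c "
from h import *
print(robot.hand_in())"
```

```text
the job is handed in; nothing more can be done
None
```

I handed the job in at about 22 s (limit 72 s): the blank is seated flat, the funnel stands upright on it inside the rim, and the gripper is holding the plunger with its piston under the ring to within about 1 mm; no verdict came back.

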